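# Flip the refill flag of the empty box

## Robot

A 7-joint arm with a two-finger parallel gripper is mounted at the origin on a cart in front of the work surface, level with it; the furniture and walls round the work are solid. World frame = base frame: x ahead of the robot, y to its left, z up, the work surface at z = 0. Lengths are in m, angles in degrees, forces in N, time in s.
With the tool pointing down it reaches from about 0.4 to 0.875 m from the base axis. Payload 6.5 kg.
Tool frame: the origin (TCP) lies between the finger pads; the fingertips stand 17 mm ahead of it and the grasp point (between the pads) lies 2 mm behind it; z points along the fingers, y is the line along which they close (so a half turn about z gives the same grasp; the last joint's range is limited). The gripper opens to 88 mm and grips with 3 to 60 N. Pads are 18 mm wide; open, the fingers measure 123 mm over their backs; the gripper's body (75 mm by 187 mm) begins 45 mm behind the grasp point.
Start: joints at [-69.11, 30.733, -0.252, 88.115, 0.149, 61.152, -4.079], TCP at [0.271, 0.591, 0.256] pointing down, gripper open.
Joint ranges: [-154.64, 154.64], [-21.42, 123.67], [-72.66, 72.17], [13.99, 137.28], [-74.86, 254.86], [10.95, 109.41], [-158.01, 158.01]. Speed limits (degrees/s): [136.94, 136.94, 180, 180, 180, 180, 180].

## Interface

Orientations are given as [roll, pitch, yaw] about the fixed x, y, z axes, in that order (R = Rz(yaw) Ry(pitch) Rx(roll)).
In Python, from bench import r gives the robot as it stands.
- The arm moves only by the shell command python3 -m inch 'ROWS' [FORCE]. ROWS is a JSON object of lists of equal length, an entry for each row: "travel": the shift along the tool's x, y, z in cm, a list of three; "twist": the turn, a rotation vector about the tool's x, y, z in degrees, a list of three; "gripper": the closure in counts, from 0 (fully open) to 255 (shut). In form: {"travel": [[x, y, z], ...], "twist": [[rx, ry, rz], ...], "gripper": [gripper, ...]}. A call has 1 to 10 rows; each row is the pose to reach, as a shift and turn from the pose commanded when the call began, along the tool's axes at that moment; what a row does not reach only later rows make up. A row lasts 1/10 s, in which the tool goes at most 50 mm and 8.59 degrees, less where a joint would pass 70% of its speed; a pose out of reach is approached as far as the arm can. A call with a gripper value outside its range is refused whole. The fingers move at their own pace and stop on an object; FORCE is the grip in N (left out, the last holds). Time passes only in rows, so rows that repeat a pose let the fingers close. It gives the time, the measured TCP pose, the force, the opening and the grip force at its end, in the units of the state.
- r.state(): the state, without advancing time (a new reading comes with each control period).
- r.get_image(name): name is "scene" or "top"; returns the picture (420x560x3 uint8, red, green, blue); there is no depth.
- r.camera_model(name): a dict with "vertical_fov" (degrees; the focal length in pixels is half the picture's height over the tangent of half this angle, whatever the lens; pixels are square), "cx", "cy" (the principal point, pixels), "D" ([k1, k2, p1, p2, k3] as OpenCV has them; the pictures are not rectified), "R" (3x3) and "t" (3): a world point X has camera coordinates R X + t. Camera axes: x right, y down, z forward; pixel columns grow to the right and rows downward; lengths in m; the calibration is good to about 2 mm. A picture is of the moment at which its call begins. camera_model takes no time and is no camera call.
- r.hand_in(): hands the job in; it is judged then, once.
The state is a dict: "t": time; "qpos": joint angles; "joint_velocities": joint speeds; "joint_efforts": joint torques, N m; "ee_pos": TCP position; "tool_rot": TCP orientation; "ft_force": force on the tool from outside, world axes, zero at the start; "torque": the same for the moment, N m; "grip_width": finger opening in m; "finger_force": force on a finger pad.
Only numpy, scipy, OpenCV 4.12 (cv2) and the standard library are available. Lean on these libraries where they do the work, as an engineer would, in place of code of your own. Each camera call takes 0.05 s, during which the arm holds its last target. There are 200 camera calls.

## Task

One of the three card boxes behind the marker rail is empty. Push the hinged flag in front of that box right over its hinge with the fingertips, gently and without flinging it, until it lies fully flat on the far side with its disc face up, so that the box is marked for refilling. Leave the other two flags and all three boxes as they are.

Things in the scene. Friction and masses are not known exactly. Their poses are not given: they have to be found in the camera images.
- marker_rail: fixed wooden rail on the table, 70 x 330 x 12 mm, with four slim aluminium posts carrying three hinged flags in a row. Origin: centre of its underside on the table. Its +x axis points horizontally away from the robot, towards the boxes; +y runs along the row to the left flag; z up. The hinge line runs along its y axis, 85 mm above the table; the posts reach 94 mm and stand midway between the flags and at the row's ends
- flag_left (a joint): hinge angle (rad) of the left flag (seen from the robot): 0 = lying level on the robot's side of the hinge with its plain face up, pi/2 = standing upright, pi = lying level on the boxes' side with the face bearing a round aluminium disc up; 0 and pi are hard stops. The hinge is stiff: the flag stays at any angle where it is left; about 1 N at its free edge turns it
- flag_left_hinge (a point): point on the hinge line at the middle of the left flag's width, 85 mm above the table; fixed to the rail
- flag_left_edge (a point): middle of the free edge of the left flag, a plywood plate 5 mm thick, 74 mm wide along the hinge, its free edge 62 mm from the hinge line. It starts on the robot's side, level or tipped up by at most 0.3 rad; at level there is 70 mm of clear space under the overhanging part, which begins 25 mm from the hinge line (stop pins lie nearer)
- flag_middle (a joint): hinge angle (rad) of the middle flag (seen from the robot): 0 = lying level on the robot's side of the hinge with its plain face up, pi/2 = standing upright, pi = lying level on the boxes' side with the face bearing a round aluminium disc up; 0 and pi are hard stops. The hinge is stiff: the flag stays at any angle where it is left; about 1 N at its free edge turns it
- flag_middle_hinge (a point): point on the hinge line at the middle of the middle flag's width, 85 mm above the table; fixed to the rail
- flag_middle_edge (a point): middle of the free edge of the middle flag, a plywood plate 5 mm thick, 74 mm wide along the hinge, its free edge 62 mm from the hinge line. It starts on the robot's side, level or tipped up by at most 0.3 rad; at level there is 70 mm of clear space under the overhanging part, which begins 25 mm from the hinge line (stop pins lie nearer)
- flag_right (a joint): hinge angle (rad) of the right flag (seen from the robot): 0 = lying level on the robot's side of the hinge with its plain face up, pi/2 = standing upright, pi = lying level on the boxes' side with the face bearing a round aluminium disc up; 0 and pi are hard stops. The hinge is stiff: the flag stays at any angle where it is left; about 1 N at its free edge turns it
- flag_right_hinge (a point): point on the hinge line at the middle of the right flag's width, 85 mm above the table; fixed to the rail
- flag_right_edge (a point): middle of the free edge of the right flag, a plywood plate 5 mm thick, 74 mm wide along the hinge, its free edge 62 mm from the hinge line. It starts on the robot's side, level or tipped up by at most 0.3 rad; at level there is 70 mm of clear space under the overhanging part, which begins 25 mm from the hinge line (stop pins lie nearer)
- empty_box: the empty one of three loose open card boxes, 65 x 65 mm, 56 mm high, standing behind the rail, one behind each flag, their centres 130 to 140 mm beyond the hinge line. Origin: centre of its underside
- full_box_a: loose card box filled with silvery findings, 65 x 65 mm, 67 mm high, behind another flag. Origin: centre of its underside
- full_box_b: loose card box filled with silvery findings, 65 x 65 mm, 64 mm high, behind the third flag. Origin: centre of its underside
Things that resemble listed ones, but are neither listed nor needed, are in the scene too. Leave any pink look-alike of the empty_box alone.

How it is judged:
By the outcome, as a careful person would: the job done as asked, in the order asked, and still so for the second after the job is handed in, with the robot touching nothing.
It also fails if it takes over 40 s, if anything falls off the work surface, if the arm or the gripper's body presses on something with over 40 N, if the wrist force passes 120 N, or if a joint passes its speed limit or range.

## Working session

There is one attempt and no reset: what is moved stays moved. The work goes in short steps, Python scripts to look and compute and a shell command to move; the robot and the scene stay as the last step left them, time stands still between calls to the robot, and variables do not carry over. Pictures are saved under pics/ and viewed, at most 10 in all, crops included, and the job is handed in when it is done.

```bash
mkdir -p pics; python3 - <<'E'
from bench import r
import cv2
for n in("scene","top"):
    cv2.imwrite(f"pics/{n}0.png",cv2.resize(r.get_image(n)[:,:,::-1],(784,588),interpolation=cv2.INTER_CUBIC))
    print(r.camera_model(n))
print(r.state())
E
```

```text
{'vertical_fov': 50.62405724025118, 'cx': 276.5859548896859, 'cy': 209.2019532264154, 'D': array([-0.10676758,  0.        ,  0.        ,  0.        ,  0.        ]), 'R': array([[ 0.85500407, -0.51810052, -0.02323565],
       [-0.32716313, -0.50405941, -0.79930494],
       [ 0.40240816,  0.69101083, -0.60047624]]), 't': array([-0.3340292 ,  0.41387992,  0.44300006])}
{'vertical_fov': 57.367599331126904, 'cx': 282.62611519332995, 'cy': 210.63497814379187, 'D': array([-0.0969194,  0.       ,  0.       ,  0.       ,  0.       ]), 'R': array([[-0.00619284, -0.99996249, -0.00605531],
       [-0.99907461,  0.00644485, -0.04252506],
       [ 0.04256249,  0.00578635, -0.99907705]]), 't': array([0.33174693, 0.56263412, 0.88557387])}
{'t': 0.1, 'qpos': array([-69.11192341,  30.77346177,  -0.25402484,  88.16356129,
         0.1487333 ,  61.15226792,  -4.07852157]), 'joint_velocities': array([-0.01031787, -0.13446108,  0.02147724, -0.07754432,  0.0136753 ,
       -0.05763217, -0.00968699]), 'joint_efforts': array([ 2.73301121e-03, -5.72078562e+01,  9.94015820e-01, -2.52232540e+01,
       -5.61758573e-02,  1.34587529e-02,  3.11569863e-05]), 'ee_pos': array([0.27121272, 0.5901427 , 0.25493331]), 'tool_rot': array([-1.79911277e+02,  6.52121187e-03,  1.55323628e+02]), 'ft_force': array([ 0.01576305, -0.5711836 , -0.14351508]), 'torque': array([ 0.01260699,  0.01312321, -0.0101339 ]), 'finger_force': 0.0, 'grip_width': 0.08823221966796849}
```

View pics/scene0.png

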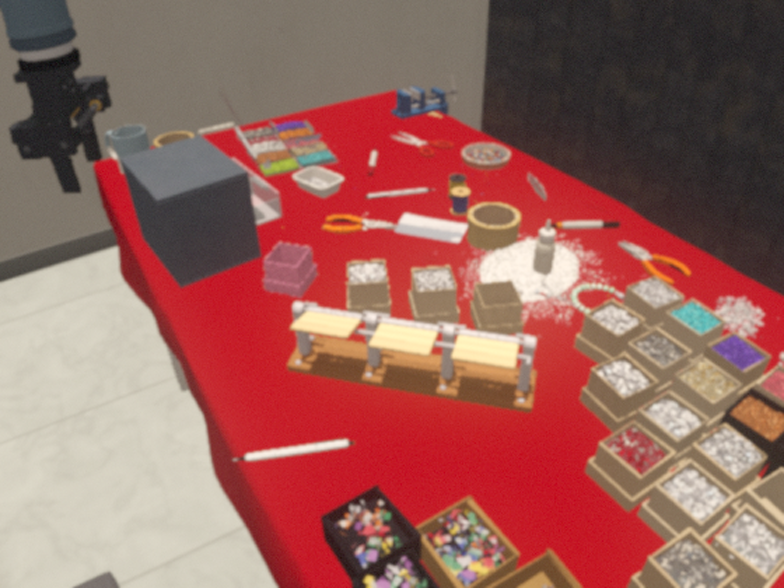

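View pics/top0.png

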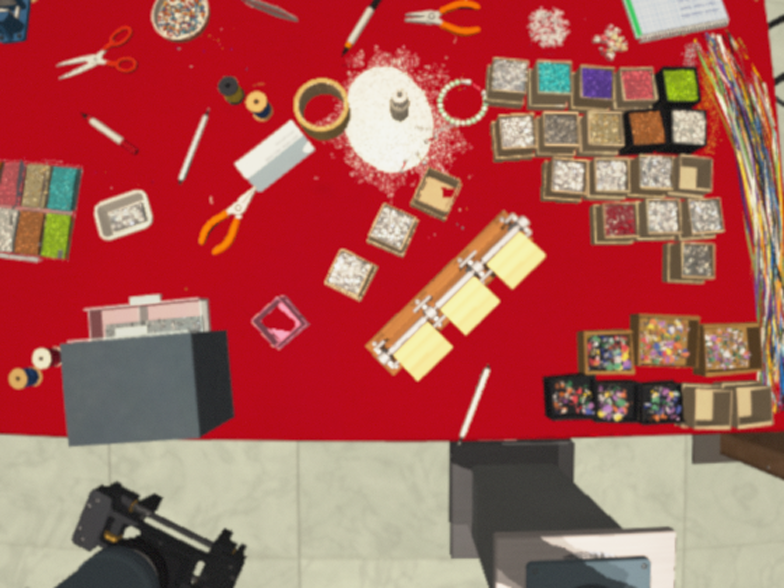

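The empty box (tan bottom, top view about (437,193)) is the right-hand one, so the flag to turn is the right flag, around (516,260). I'll zoom in on the rail.

```bash
python3 - <<'E'
from bench import r
import cv2,numpy as np
a=r.get_image("top")[140:280,255:395,::-1]; b=r.get_image("scene")[190:300,200:390,::-1]
a=cv2.resize(a,None,fx=4,fy=4,interpolation=2)[:,:,:]
cv2.imwrite("pics/t1.png",a)
cv2.imwrite("pics/s1.png",cv2.resize(b,None,fx=4,fy=4,interpolation=2))
E
```

```text
(no output)
```

View pics/t1.png

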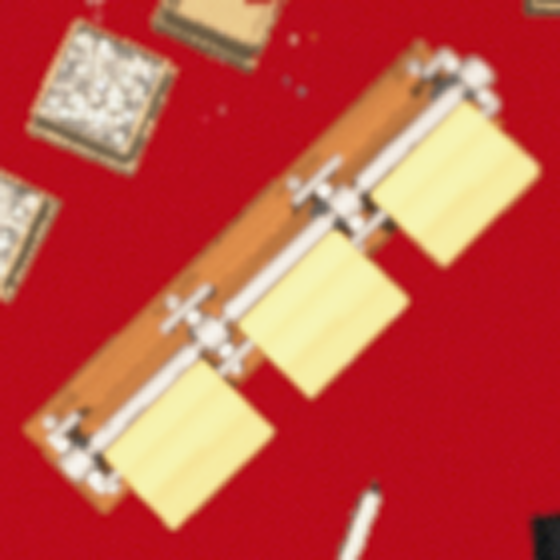

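View pics/s1.png

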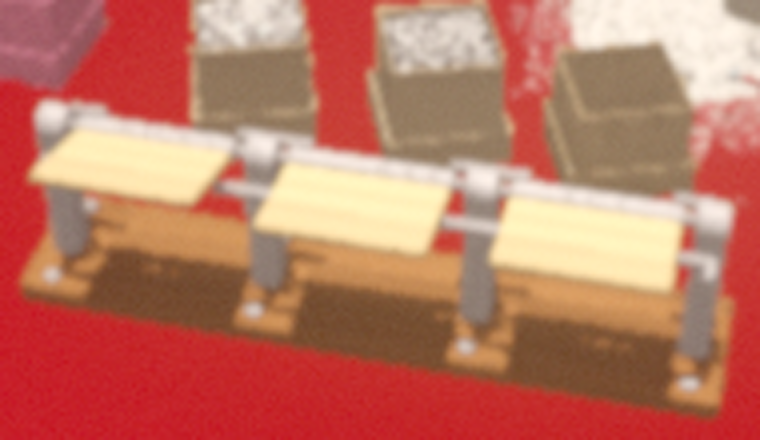

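The top crop puts the post tops at (477,73), (345,203), (212,333) and (78,462), and the right flag's free edge runs (540,170)-(445,265). In the scene crop the post tops are (713,205), (482,175), (262,140) and (53,108). All three flags lie on the robot's side.

```bash
cat > h.py <<'E'
from bench import r
import cv2,numpy as np
from scipy.spatial.transform import Rotation as Ro
from scipy.optimize import least_squares
def proj(n,X):
    m=r.camera_model(n);f=210/np.tan(np.radians(m["vertical_fov"]/2))
    K=np.array([[f,0,m["cx"]],[0,f,m["cy"]],[0,0,1]])
    return cv2.projectPoints(np.float64(X),cv2.Rodrigues(m["R"])[0],m["t"],K,m["D"])[0][:,0]
E
python3 - <<'E'
from h import *
T=np.array([[477,73],[345,203],[212,333],[78,462]])/4+[255,140]
S=np.array([[713,205],[482,175],[262,140],[53,108]])/4+[200,190]
def P(p,L):
    c,s=np.cos(p[2]),np.sin(p[2]); L=np.array(L,float)
    return np.c_[p[0]+c*L[:,0]-s*L[:,1],p[1]+s*L[:,0]+c*L[:,1],L[:,2]]
posts=lambda d,h:[[h,y*d,.094] for y in(-1.5,-.5,.5,1.5)]
f=lambda p:np.r_[(proj("top",P(p,posts(p[3],0)))-T).ravel(),(proj("scene",P(p,posts(p[3],0)))-S).ravel()]
o=least_squares(f,[.45,.05,.8,.1]);p=o.x;print(p,np.degrees(p[2]),np.abs(o.fun).max())
Te=np.array([[[540,170],[445,265]],[[410,298],[312,397]],[[273,431],[174,528]]])/4+[255,140]
Se=np.array([[[672,290],[492,262]],[[432,252],[254,226]],[[185,205],[30,178]]])/4+[200,190]
for k in range(3):
    y=(k-1)*p[3]
    def g(q):
        a=q[0];X=P(p,[[-.062*np.cos(a),y+q[1]+e*.037,.085+.062*np.sin(a)] for e in(-1,1)])
        return np.r_[(proj("top",X)-Te[k]).ravel(),(proj("scene",X)-Se[k]).ravel()]
    o=least_squares(g,[.1,0]);print(k,o.x,np.abs(o.fun).max(),P(p,[[0,y,.085]]))
E
```

```text
[0.56885714 0.23646342 0.76472504 0.09949318] 43.81551704447938 1.2945787386123584
0 [ 0.20743736 -0.00121815] 1.0947362146796422 [[0.63774011 0.16467186 0.085     ]]
1 [ 0.19882829 -0.00184533] 1.0690370744444522 [[0.56885714 0.23646342 0.085     ]]
2 [0.27394294 0.00092848] 1.3311470385284565 [[0.49997417 0.30825499 0.085     ]]
```

The right flag's hinge is at about (0.638, 0.165), rail yaw is 43.8°, and the other flags are tipped about 0.2 to 0.27 rad. Next I'll write a planner that converts a tip pose in the rail plane into travel and twist.

```bash
cat >> h.py <<'E'
H=np.array([.638,.165,.085]);YAW=43.8
def rows(*wps):
    "wps: (u,w,alpha[,v]) fingertip mm from hinge in the rail frame, tool pitch below horizontal"
    s=r.state();R0=Ro.from_euler("xyz",s["tool_rot"],degrees=True);p0=s["ee_pos"]
    B=Ro.from_euler("z",YAW,degrees=True)
    print("pos",p0.round(4),"rot",s["tool_rot"].round(1),"F",s["ft_force"].round(1),"t",s["t"],"q",s["qpos"].round(0))
    tip=B.inv().apply(p0+R0.apply([0,0,.017])-H)*1000; print("tip uvw",tip.round(1))
    for k in wps:
        u,w,a=k[:3];v=k[3] if len(k)>3 else 0
        R=Ro.from_euler("xyz",[180,0,YAW],degrees=True)*Ro.from_euler("y",90-a,degrees=True)
        p=H+B.apply(np.array([u,v,w])/1000)-R.apply([0,0,.017])
        print(k,"travel",(R0.inv().apply(p-p0)*100).round(2),"twist",(R0.inv()*R).as_rotvec(degrees=True).round(1))
E
python3 - <<'E'
from h import *
s=r.state();R0=Ro.from_euler("xyz",s["tool_rot"],degrees=True)
print((R0.inv().apply(np.array([.42,.33,.36])-s["ee_pos"])*100).round(1))
rows((-120,180,90))
E
```

```text
[-24.4 -17.5 -10.5]
pos [0.2713 0.5903 0.2552] rot [-179.9    0.   155.3] F [ 0.2 -0.1  0.2] t 0.2 q [-69.  31.  -0.  88.   0.  61.  -4.]
tip uvw [ 29.7 560.7 153.2]
(-120, 180, 90) travel [-46.68 -34.5   -2.64] twist [-0.000e+00  1.000e-01  1.115e+02]
```

```bash
python3 -m inch '{"travel":[[-2,-1,-4],[-5,-3,-8],[-9,-6,-10],[-13,-10,-10],[-17,-13,-10],[-21,-16,-10],[-25,-19,-10],[-29,-22,-10],[-33,-25,-10],[-36,-27,-10]],"twist":[[0,0,8],[0,0,16],[0,0,24],[0,0,32],[0,0,40],[0,0,48],[0,0,56],[0,0,64],[0,0,72],[0,0,80]],"gripper":[255,255,255,255,255,255,255,255,255,255]}' 20
python3 - <<'E'
from h import *
rows((-120,100,90),(-120,100,45))
E
```

```text
t: 1.2
ee_pos: [0.4862, 0.1929, 0.3559]
tool_rot: [-180.0, -0.0, 75.0]
ft_force: [1.5, 0.5, -0.4]
grip_width: 0.0101
finger_force: 0.0
pos [0.4862 0.1929 0.3559] rot [-180.   -0.   75.] F [ 1.5  0.5 -0.4] t 1.2 q [-47.  13.  25. 101.  -6.  67. -36.]
tip uvw [-90.2 125.2 253.9]
(-120, 100, 90) travel [-9.04  9.17 15.39] twist [-0.  -0.  31.2]
(-120, 100, 45) travel [-10.07   8.55  15.88] twist [-12.3  43.8  29.5]
```

```bash
python3 -m inch '{"travel":[[-2,2,3],[-4,4,6],[-6,6,9],[-8,7.5,12],[-9.5,8.5,14],[-10,8.5,15],[-10,8.5,15.9],[-10.1,8.5,15.9]],"twist":[[-2,7,5],[-4,14,10],[-6,21,15],[-8,28,20],[-10,36,25],[-12.3,43.8,29.5],[-12.3,43.8,29.5],[-12.3,43.8,29.5]],"gripper":[255,255,255,255,255,255,255,255]}'
python3 - <<'E'
from h import *
rows((-120,-36,45),(-85,-36,45),(-47,-36,45))
E
```

```text
t: 2.0
ee_pos: [0.5397, 0.0822, 0.19]
tool_rot: [178.9, -35.7, 51.0]
ft_force: [-0.3, 0.4, -0.1]
grip_width: 0.0006
finger_force: 0.0
pos [0.5397 0.0822 0.19  ] rot [178.9 -35.7  51. ] F [-0.3  0.4 -0.1] t 2.0 q [ 12.  22. -12. 126. -69.  24.  25.]
tip uvw [-118.4    9.3   91.2]
(-120, -36, 45) travel [-7.92  0.59 10.21] twist [-3.6  9.2  5.6]
(-85, -36, 45) travel [-5.1   0.99 12.24] twist [-3.6  9.2  5.6]
(-47, -36, 45) travel [-2.04  1.43 14.45] twist [-3.6  9.2  5.6]
```

```bash
python3 - <<'E'
from h import *
rows((-120,20,55),(-120,-36,55),(-85,-36,55),(-47,-36,55))
E
```

```text
pos [0.5397 0.0822 0.19  ] rot [178.9 -35.7  51. ] F [-0.3  0.4 -0.1] t 2.0 q [ 12.  22. -12. 126. -69.  24.  25.]
tip uvw [-118.4    9.3   91.2]
(-120, 20, 55) travel [-4.35  0.7   5.64] twist [-3.1 -0.8  5.9]
(-120, -36, 55) travel [-7.62  0.62 10.19] twist [-3.1 -0.8  5.9]
(-85, -36, 55) travel [-4.81  1.02 12.22] twist [-3.1 -0.8  5.9]
(-47, -36, 55) travel [-1.74  1.46 14.43] twist [-3.1 -0.8  5.9]
```

```bash
python3 -m inch '{"travel":[[-1.5,0.7,2],[-3,0.7,4],[-4.5,0.7,6],[-6,0.7,8],[-7.6,0.6,10.2],[-7.6,0.6,10.2]],"twist":[[-3.1,-0.8,5.9],[-3.1,-0.8,5.9],[-3.1,-0.8,5.9],[-3.1,-0.8,5.9],[-3.1,-0.8,5.9],[-3.1,-0.8,5.9]],"gripper":[255,255,255,255,255,255]}'
python3 - <<'E'
from h import *
rows((-85,-36,55),(-50,-36,55))
E
```

```text
t: 2.6
ee_pos: [0.5611, 0.0588, 0.0849]
tool_rot: [-177.1, -33.2, 43.7]
ft_force: [0.1, -1.3, 0.1]
grip_width: 0.0006
finger_force: 0.0
pos [0.5611 0.0588 0.0849] rot [-177.1  -33.2   43.7] F [ 0.1 -1.3  0.1] t 2.6 q [ 25.  38. -27. 122. -75.  11.  34.]
tip uvw [-119.7  -22.6  -14.3]
(-85, -36, 55) travel [ 1.66 -2.16  3.83] twist [-2.8  1.8 -0.1]
(-50, -36, 55) travel [ 4.59 -2.07  5.74] twist [-2.8  1.8 -0.1]
```

Joints 5 and 6 are at their limits at this tilt. A steeper tool (65°) still wedges the flag's edge up, so I'll use that.

```bash
python3 - <<'E'
from h import *
rows((-90,-45,66),(-52,-45,66))
E
```

```text
pos [0.5611 0.0588 0.0849] rot [-177.1  -33.2   43.7] F [ 0.1 -1.3  0.1] t 2.6 q [ 25.  38. -27. 122. -75.  11.  34.]
tip uvw [-119.7  -22.6  -14.3]
(-90, -45, 66) travel [ 1.07 -2.14  4.33] twist [-2.8 -9.2  0.2]
(-52, -45, 66) travel [ 4.25 -2.04  6.4 ] twist [-2.8 -9.2  0.2]
```

```bash
python3 -m inch '{"travel":[[0.5,-1,1],[1,-2,2.2],[1,-2.1,3.3],[1.1,-2.1,4.3],[1.1,-2.1,4.3]],"twist":[[-1,-5,0],[-2.8,-9.2,0],[-2.8,-9.2,0],[-2.8,-9.2,0],[-2.8,-9.2,0]],"gripper":[255,255,255,255,255]}'
python3 - <<'E'
from h import *
rows((-90,-45,66),(-52,-45,66))
E
```

```text
t: 3.1
ee_pos: [0.5682, 0.102, 0.0586]
tool_rot: [179.8, -24.1, 44.4]
ft_force: [-0.4, -1.4, -0.2]
grip_width: 0.0004
finger_force: 0.0
pos [0.5682 0.102  0.0586] rot [179.8 -24.1  44.4] F [-0.4 -1.4 -0.2] t 3.1 q [ -3.  37.  -6. 120. -71.  12.  17.]
tip uvw [-87.    2.9 -41.9]
(-90, -45, 66) travel [-0.4   0.28  0.16] twist [-0.  -0.1  0.6]
(-52, -45, 66) travel [3.07 0.32 1.71] twist [-0.  -0.1  0.6]
```

```bash
python3 - <<'E'
from h import *
rows((-80,-30,66),(-58,-30,66),(-54,-5,66),(-46,15,66))
E
```

```text
pos [0.5682 0.102  0.0586] rot [179.8 -24.1  44.4] F [-0.4 -1.4 -0.2] t 3.1 q [ -3.  37.  -6. 120. -71.  12.  17.]
tip uvw [-87.    2.9 -41.9]
(-80, -30, 66) travel [ 1.13  0.3  -0.8 ] twist [-0.  -0.1  0.6]
(-58, -30, 66) travel [3.13 0.32 0.09] twist [-0.  -0.1  0.6]
(-54, -5, 66) travel [ 4.52  0.33 -2.02] twist [-0.  -0.1  0.6]
(-46, 15, 66) travel [ 6.07  0.34 -3.52] twist [-0.  -0.1  0.6]
```

```bash
python3 -m inch '{"travel":[[0.6,0.3,-0.4],[1.1,0.3,-0.8],[1.8,0.3,-0.5],[2.5,0.3,-0.2],[3.1,0.3,0.1],[3.4,0.3,-0.3],[3.7,0.3,-0.8],[4.1,0.3,-1.4],[4.5,0.3,-2],[4.5,0.3,-2]],"twist":[[0,0,0],[0,0,0],[0,0,0],[0,0,0],[0,0,0],[0,0,0],[0,0,0],[0,0,0],[0,0,0],[0,0,0]],"gripper":[255,255,255,255,255,255,255,255,255,255]}'
python3 - <<'E'
from h import *
rows((-46,15,66),(-38,24,66),(-30,32,66),(-14,40,66))
cv2.imwrite("pics/s2.png",cv2.resize(r.get_image("scene")[130:300,170:410,::-1],None,fx=3,fy=3))
E
```

```text
t: 4.1
ee_pos: [0.5945, 0.1199, 0.0958]
tool_rot: [179.7, -24.1, 44.2]
ft_force: [-0.7, -0.5, -0.2]
grip_width: 0.0006
finger_force: 0.1
pos [0.5945 0.1199 0.0958] rot [179.7 -24.1  44.2] F [-0.7 -0.5 -0.2] t 4.1 q [-14.  34.   6. 117. -63.  19.   3.]
tip uvw [-55.6  -2.5  -4.7]
(-46, 15, 66) travel [ 1.69 -0.23 -1.41] twist [ 0.1 -0.1  0.4]
(-38, 24, 66) travel [ 2.79 -0.22 -1.9 ] twist [ 0.1 -0.1  0.4]
(-30, 32, 66) travel [ 3.85 -0.22 -2.3 ] twist [ 0.1 -0.1  0.4]
(-14, 40, 66) travel [ 5.63 -0.2  -2.38] twist [ 0.1 -0.1  0.4]
```

View pics/s2.png

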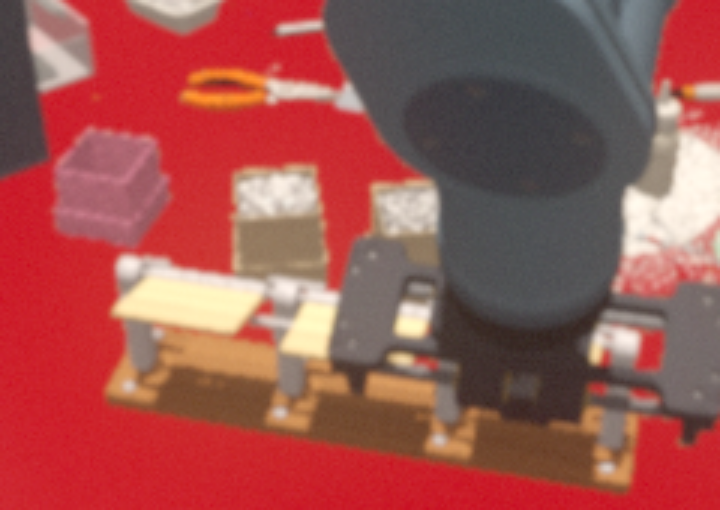

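The closed fingers are at the right flag, between the posts at (440,440) and (613,465). The left and middle flags look untouched, so I'll keep lifting.

```bash
python3 -m inch '{"travel":[[0.5,-0.1,-0.5],[1.1,-0.2,-1],[1.7,-0.2,-1.4],[2.3,-0.2,-1.7],[2.8,-0.2,-1.9],[3.3,-0.2,-2.1],[3.9,-0.2,-2.3],[3.9,-0.2,-2.3]],"twist":[[0,0,0],[0,0,0],[0,0,0],[0,0,0],[0,0,0],[0,0,0],[0,0,0],[0,0,0]],"gripper":[255,255,255,255,255,255,255,255]}'
python3 - <<'E'
from h import *
rows((-22,38,66),(-14,41,68),(-6,43,70),(2,43,72),(10,42,74),(18,39,77))
cv2.imwrite("pics/t2.png",cv2.resize(r.get_image("top")[120:300,230:420,::-1],None,fx=3,fy=3))
E
```

```text
t: 4.95
ee_pos: [0.6123, 0.1406, 0.1323]
tool_rot: [179.7, -24.1, 44.3]
ft_force: [-0.7, 0.4, -0.5]
grip_width: 0.0002
finger_force: 0.0
pos [0.6123 0.1406 0.1323] rot [179.7 -24.1  44.3] F [-0.7  0.4 -0.5] t 4.95 q [-21.  32.  13. 114. -56.  24.  -7.]
tip uvw [-28.5   0.2  31.7]
(-22, 38, 66) travel [ 0.85  0.03 -0.3 ] twist [ 0.1 -0.1  0.4]
(-14, 41, 68) travel [ 1.77  0.03 -0.25] twist [ 0.1 -2.1  0.4]
(-6, 43, 70) travel [ 2.64  0.04 -0.1 ] twist [ 0.1 -4.1  0.4]
(2, 43, 72) travel [3.43 0.04 0.23] twist [ 0.1 -6.1  0.4]
(10, 42, 74) travel [4.17 0.05 0.66] twist [ 0.1 -8.1  0.4]
(18, 39, 77) travel [4.87 0.05 1.27] twist [  0.1 -11.1   0.4]
```

View pics/t2.png

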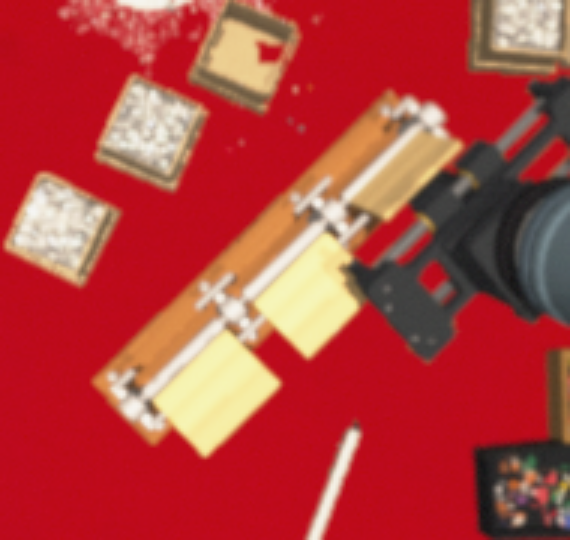

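The right flag is standing up steeply (foreshortened at about (405,175)) and the middle flag is unchanged. Next I'll push it over the top.

```bash
python3 -m inch '{"travel":[[0.4,0,-0.2],[0.9,0,-0.3],[1.3,0,-0.3],[1.8,0,-0.3],[2.2,0,-0.2],[2.6,0,-0.1],[3,0,0],[3.4,0,0.2],[3.8,0,0.4],[4.2,0,0.6]],"twist":[[0,0,0],[0,0,0],[0,-1,0],[0,-2,0],[0,-3,0],[0,-4,0],[0,-5,0],[0,-6,0],[0,-7,0],[0,-8,0]],"gripper":[255,255,255,255,255,255,255,255,255,255]}'
python3 - <<'E'
from h import *
rows((18,39,78),(25,35,82),(31,30,86),(36,25,90),(40,19,90),(43,12,90),(45,7,90),(46,2,90))
E
```

```text
t: 6.0
ee_pos: [0.6408, 0.1682, 0.1433]
tool_rot: [179.8, -16.0, 44.2]
ft_force: [-0.5, -0.4, -0.1]
grip_width: 0.0003
finger_force: 0.4
pos [0.6408 0.1682 0.1433] rot [179.8 -16.   44.2] F [-0.5 -0.4 -0.1] t 6.0 q [-34.  36.  26. 104. -43.  35. -26.]
tip uvw [ 9.   0.3 41.9]
(18, 39, 78) travel [0.91 0.04 0.53] twist [ 0.1 -4.   0.3]
(25, 35, 82) travel [1.59 0.05 1.12] twist [ 0.1 -8.   0.3]
(31, 30, 86) travel [2.14 0.05 1.79] twist [  0.1 -12.    0.3]
(36, 25, 90) travel [2.6  0.05 2.44] twist [  0.2 -16.    0.3]
(40, 19, 90) travel [2.82 0.05 3.12] twist [  0.2 -16.    0.3]
(43, 12, 90) travel [2.91 0.05 3.88] twist [  0.2 -16.    0.3]
(45, 7, 90) travel [2.97 0.05 4.41] twist [  0.2 -16.    0.3]
(46, 2, 90) travel [2.93 0.05 4.92] twist [  0.2 -16.    0.3]
```

```bash
python3 -m inch '{"travel":[[0.5,0,0.3],[0.9,0,0.5],[1.3,0,0.8],[1.6,0,1.1],[1.9,0,1.5],[2.1,0,1.8],[2.4,0,2.1],[2.6,0,2.4],[2.7,0,2.8],[2.8,0,3.1]],"twist":[[0,-2,0],[0,-4,0],[0,-6,0],[0,-8,0],[0,-10,0],[0,-12,0],[0,-14,0],[0,-16,0],[0,-16,0],[0,-16,0]],"gripper":[255,255,255,255,255,255,255,255,255,255]}'
python3 - <<'E'
from h import *
rows((43,12,90),(46,7,90),(48,2,90),(48,0,90))
E
```

```text
t: 7.0
ee_pos: [0.6664, 0.1932, 0.1208]
tool_rot: [179.8, -0.1, 44.1]
ft_force: [-0.4, 0.1, 0.8]
grip_width: 0.0007
finger_force: 0.3
pos [0.6664 0.1932 0.1208] rot [ 1.798e+02 -1.000e-01  4.410e+01] F [-0.4  0.1  0.8] t 7.0 q [-42.  48.  35.  88. -32.  54. -43.]
tip uvw [40.1  0.6 18.8]
(43, 12, 90) travel [0.3  0.07 0.68] twist [ 0.2 -0.1  0.3]
(46, 7, 90) travel [0.59 0.07 1.18] twist [ 0.2 -0.1  0.3]
(48, 2, 90) travel [0.79 0.07 1.68] twist [ 0.2 -0.1  0.3]
(48, 0, 90) travel [0.79 0.07 1.88] twist [ 0.2 -0.1  0.3]
```

```bash
python3 -m inch '{"travel":[[0.2,0,0.3],[0.3,0,0.6],[0.4,0,0.9],[0.6,0,1.2],[0.7,0,1.4],[0.8,0,1.6],[0.8,0,1.7],[0.8,0,1.8],[0.8,0,1.8]],"twist":[[0,0,0],[0,0,0],[0,0,0],[0,0,0],[0,0,0],[0,0,0],[0,0,0],[0,0,0],[0,0,0]],"gripper":[255,255,255,255,255,255,255,255,255]}'
python3 -c "
from h import *
rows((48,0,90))"
```

```text
t: 7.9
ee_pos: [0.6723, 0.1983, 0.1047]
tool_rot: [179.8, -0.1, 44.1]
ft_force: [-3.7, -1.5, 11.3]
grip_width: 0.0005
finger_force: 5.7
pos [0.6723 0.1983 0.1047] rot [ 1.798e+02 -1.000e-01  4.410e+01] F [-3.7 -1.5 11.3] t 7.9 q [-41.  50.  34.  87. -33.  53. -43.]
tip uvw [47.8  0.3  2.7]
(48, 0, 90) travel [0.02 0.03 0.27] twist [ 0.2 -0.1  0.3]
```

It has met the stop: 11 N, with the tip 2.7 mm above hinge height, which is the face of a flat flag. I'll retreat straight up and check.

```bash
python3 -m inch '{"travel":[[0,0,-0.5],[0,0,-1.5],[0,0,-3],[0,0,-5],[0,0,-8],[-3,0,-11],[-7,0,-13],[-11,0,-14],[-15,0,-14],[-15,0,-14]],"twist":[[0,0,0],[0,0,0],[0,0,0],[0,0,0],[0,0,0],[0,0,0],[0,0,0],[0,0,0],[0,0,0],[0,0,0]],"gripper":[255,255,255,255,255,255,255,255,255,255]}'
python3 - <<'E'
from h import *
a=cv2.resize(r.get_image("top")[120:290,230:420,::-1],(570,510));b=cv2.resize(r.get_image("scene")[150:300,180:400,::-1],(660,450))
cv2.imwrite("pics/t3.png",a);cv2.imwrite("pics/s3.png",b)
E
```

```text
t: 8.9
ee_pos: [0.5609, 0.0892, 0.2444]
tool_rot: [179.9, -0.0, 43.7]
ft_force: [-0.1, 0.6, 0.2]
grip_width: 0.0003
finger_force: 0.0
```

View pics/t3.png

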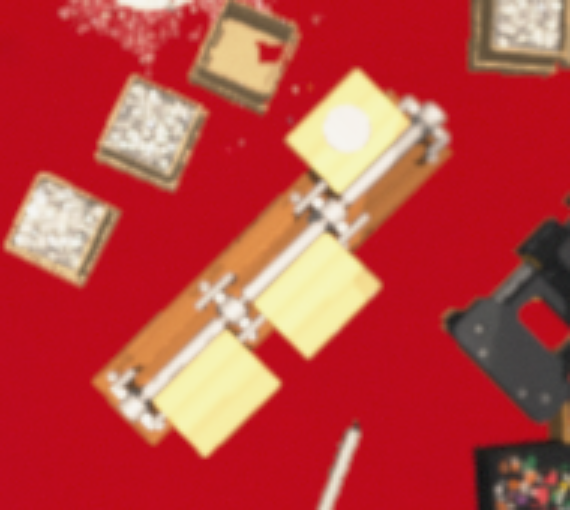

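View pics/s3.png

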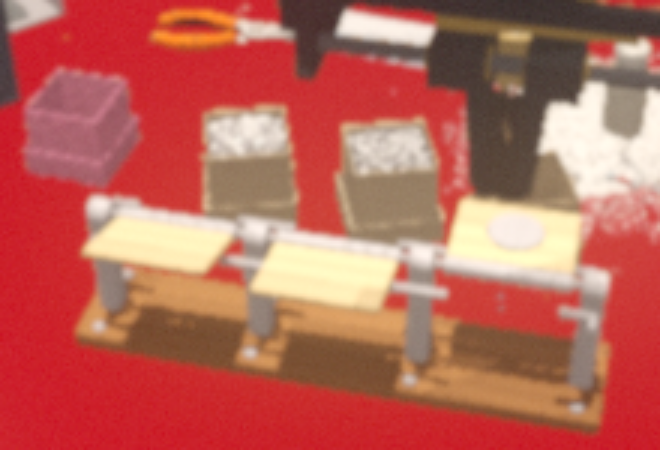

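The right flag lies flat on the boxes' side with its disc up (top view (347,128)). The other two flags and all the boxes are unchanged, and the arm is clear.

```bash
python3 -c "
from bench import r
print(r.hand_in())"
```

```text
the job is handed in; nothing more can be done
None
```

The right flag, in front of the empty box, was pushed gently over its hinge and lies flat with its disc up; the other two flags and all three boxes look unmoved in the final pictures, and the job is handed in.

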